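Clear the calibration panel and show a gearbox housing to the 3D scanner

TASK

The 3D scanner has just been calibrated and its dotted calibration panel is still standing in the measuring spot: lift it out by the orange grip, stand it down gently, upright, with its whole foot on the blue mat, and let go of it. Then take the aluminium gearbox housing off the turntable and hold it still in the air in front of the scanner, with the middle of its flange face at the scanner's measuring point, the face square to the lens and the grey cover upwards, for the shot; finish while still holding it there. Do not bump the scanner, knock the panel over or shift any of the other things.

Things in the scene. Friction and masses are not known exactly. Their poses are not given: they have to be found in the camera images.
- panel: Calibration panel on a stand: black plate with white dots, 150 wide, 110 high, 6 mm thick, centre 205 mm up, leaning back 20 degrees, before a steel post on a round foot (diameter 110, 12 mm thick). 310 mm tall, 0.6 kg, balanced under the grip. Origin: centre of the foot's underside; z up, x horizontal, the way the dots face (to the scanner at first). Plate centre at x = 54, post at x = 9 mm.
- panel_grip (a point): Grip point of the panel stand, 288 mm above the foot's underside: on the axis of the square orange grip on top of the post (18 x 18 mm, 55 mm tall, from 255 to 310 mm up). Axes as panel. Fingers closing along the panel's y stay clear of the plate, whose top edge is at 257 mm.
- mat: Blue rubber mat, 180 x 180 x 3 mm, fixed flat on the table: home of the calibration panel. Origin: centre of its underside, at table height; edges along its x and y.
- turntable: Scanner turntable, does not turn (its drive is locked): black disc of diameter 320 mm with white reference dots, top 40 mm above the table, on a smaller drum. Origin: centre of the underside, at table height; z up. The housing and two other parts stand on it.
- housing: Gearbox housing, cast aluminium, 0.35 kg, flat on the turntable: block 46 wide (y), 46 high, x -32 to +22 mm, and a flange x +22 to +32 (62 wide, 50 high) with a 30 mm bore and 4 bolt holes; round boss behind to x = -41; grey cover on top, 50.5 mm up. Origin: centre of the underside; x out of the flange face, z up. Balances near x = 0. Grip from above across the 46 mm, behind the flange.
- face (a point): Middle of the housing's flange face, in the bore's mouth: 32 mm ahead (x) and 25 mm above the housing's origin. Axes as housing.
- scanner: 3D scanner stand, fixed, at the robot's left: black foot 220 x 200 mm and 520 mm column with the red head (200 wide, 130 long, 85 high), black front with a large middle lens and a smaller one 75 mm to either side. It looks 20 degrees below level; head height varies. Origin: on the table below the measuring point, 438 mm from the column; x level, the way it looks.
- focus (a point): The scanner's measuring point, in the air (the panel stands there at first): 250 mm straight out from the glass of the middle lens along its axis; straight above scanner's origin, 200 to 250 mm above the table. x points along the view, away from the lens, 20 degrees below horizontal; y is level.
- lens (a point): Middle of the glass of the scanner head's large middle lens (diameter 52 mm with its black ring). x points out along the view, 20 degrees below level. Not to be touched.
- puck: White ceramic disc on the turntable, diameter 68, 20 mm high. Origin: centre of the underside. Not to be shifted.
- pulley: Blue plastic pulley on the turntable, diameter 62, 36 mm high. Origin: centre of the underside. Not to be shifted.
- spray_can: Aluminium spray can with a white cap, diameter 52, 170 mm high, standing at the back of the table. Origin: centre of the underside. Not to be shifted.
- caliper: Steel slide caliper, 235 mm long and 11 mm high, lying at the back of the table. Origin: under the middle of its beam. Not to be shifted.
- lens_cap: Black round lens cap, diameter 58, 12 mm high, lying on the table on the robot's side of the turntable. Origin: centre of the underside. Not to be shifted.
Mind the look-alikes: they are no part of the job. Of the things shaped like the housing, the aluminium one is meant.

How it is judged (in metres and radians):
On the way:
1. the calibration panel stands upright on the blue mat, let go (horizontal distance between panel and mat below 0.035 m and height (world z) of panel below 0.012 m and angle between panel's own z axis and vertical below 0.08 rad and linear speed of panel below 0.02 m/s and contact force between the fingers and panel below 0.1 N), for 0.3 s.
At the end, for the whole second after the job is handed in: Held still in the air, touching only the gripper: flange face centre within 20 mm of the measuring point, facing the lens within 0.15 rad, cover up, y axis level within 0.15 rad; panel upright, released, its foot centre within 35 mm of the mat centre (all of step 1 and distance between face and focus below 0.02 m and angle between the x axis of face and the x axis of focus, either way round below 0.15 rad and x of housing in the frame of focus above 0.01 m and angle between housing's own y axis and vertical between 1.4208 and 1.7208 rad and angle between housing's own z axis and vertical below 0.6 rad and linear speed of housing below 0.01 m/s and angular speed of housing below 0.1 rad/s and contact force between the fingers and housing above 2 N and height (world z) of housing above 0.1 m and contact force between housing and turntable below 0.1 N and contact force between housing and panel below 0.1 N and contact force between housing and scanner below 0.1 N and contact force between housing and puck below 0.1 N and contact force between housing and pulley below 0.1 N); the arm keeps its last pose, push and grip.
It fails at once if the scanner is bumped (more than 1 N) (contact force between any of the arm, the fingers, panel, housing and scanner above 1 N).
It fails at once if the panel is knocked over (tilted more than 0.5 rad) (angle between panel's own z axis and vertical above 0.5 rad).
It fails at once if the panel is banged down (more than 60 N on the mat) (contact force between panel and mat above 60 N).
It fails at once if another thing is shifted more than 25 mm (distance of any of puck, pulley, spray_can, caliper, lens_cap from where it was at the start of the episode above 0.025 m).
It also fails if it takes over 64 s, if anything falls off the work surface, if the arm or the gripper's body presses on something with over 40 N, if the wrist force passes 120 N, or if a joint passes its speed limit or range.

ROBOT

A 6-joint arm with a two-finger parallel gripper is mounted at the origin on the work surface. World frame = base frame: x ahead of the robot, y to its left, z up, the work surface at z = 0. Lengths are in m, angles in degrees, forces in N, time in s.
With the tool pointing down it reaches from about 0.4 to 0.825 m from the base axis. Payload 7 kg.
Tool frame: the origin (TCP) lies on the centre line of the jaws, within the pads' length; the fingertips stand 19 mm ahead of it and the grasp point (between the pads) is the TCP (r.tips_ahead is the distance from the TCP to the fingertips, in m); z points along the fingers, y is the line along which they close (so a half turn about z gives the same grasp; the last joint's range is limited). The gripper opens to 88 mm and grips with 3 to 60 N. Pads are 19 mm wide; open, the fingers measure 130 mm over their backs; the gripper's body (78 mm by 193 mm) begins 47 mm behind the grasp point.
Start: joints at [-50.988, 20.546, 0.682, 0, -70.136, -16.507], TCP at [0.258, -0.624, 0.246] pointing down, gripper open.
Joint ranges: [-176.03, 176.03], [-82.01, 121.73], [-58.28, 71.71], [-173.87, 95.51], [-174.79, -0.11], [-173.66, 173.66]. Speed limits (degrees/s): [136.94, 136.94, 172.46, 180, 180, 180].

INTERFACE

Orientations are given as [roll, pitch, yaw] about the fixed x, y, z axes, in that order (R = Rz(yaw) Ry(pitch) Rx(roll)).
In Python, from plant import r, viewer, close_job gives the robot as it stands. The module is installed in compiled form; this text tells all that it offers.
- The arm moves only by the tool arm_command, never from a script. Its arguments are lists of equal length, an entry for each row: "travel": the shift along the world's x, y, z scaled (see below), a list of three; "delta_rot": the turn, a rotation vector about the world's x, y, z scaled (see below), a list of three. In form: {"travel": [[dx, dy, dz], ...], "delta_rot": [[rx, ry, rz], ...]}. A call has 1 to 20 rows; each row is the pose to reach, as a shift and turn from the pose commanded when the call began; what a row does not reach only later rows make up. The controller multiplies each number of a shift by 0.5 m and each number of a turn by 90 degrees. A row lasts 1/8 s, in which the tool goes at most 62.5 mm and 10.7 degrees, less where a joint would pass 70% of its speed; a pose out of reach is approached as far as the arm can. A call with a number of a shift or a turn outside -1 to 1 is refused whole. A call with a gripper value outside its range is refused whole. "grip" is the opening, from 0 (shut) to 1 (fully open), set as the call begins (left out, the last holds). The fingers move at their own pace and stop on an object; "newtons" is the grip in N (left out, the last holds). Time passes only in rows, so rows that repeat a pose let the fingers close. It gives the time, the measured TCP pose, the force, the opening and the grip force at its end, in the units of the state.
- r.get_state(): the state, without advancing time (a new reading comes with each control period).
- viewer.capture(name): name is "side" or "top" or "wrist"; returns a dict with "img" (400x640x3 uint8, red, green, blue), "camera_matrix" (3x3 intrinsics, pixels), "R" (3x3) and "t" (3): a world point X has camera coordinates R X + t; the wrist camera has in their place "mount" (4x4, takes a point from camera to tool coordinates, whose origin is the TCP and whose axes are the flange's). Camera axes: x right, y down, z forward; pixel columns grow to the right and rows downward; lengths in m; the calibration is good to about 2 mm. A picture is of the moment at which its call begins: read the wrist's pose just before it. There is no depth.
- close_job(): hands the job in; it is judged then, once.
The state is a dict: "time_s": time; "joints": joint angles; "qd": joint speeds; "joint_torque": joint torques, N m; "tcp_pos": TCP position; "eef_rot": TCP orientation; "contact_force": force on the tool from outside, world axes, zero at the start; "moment": the same for the moment, N m; "gripper_width": finger opening in m; "gripper_force": force on a finger pad.
Only numpy, scipy, OpenCV 4.12 (cv2) and the standard library are available. Lean on these libraries where they do the work, as an engineer would, in place of code of your own. Each camera call takes 0.05 s, during which the arm holds its last target. There are 200 camera calls.

## Working session

There is one attempt and no reset: what is moved stays moved. The work goes in short steps, Python scripts to look and compute and a tool call to move; the robot and the scene stay as the last step left them, time stands still between calls to the robot, and variables do not carry over. Pictures are saved under pics/ and viewed, at most 10 in all, crops included, and the job is handed in when it is done.

Besides the shell and the picture viewer there is one more tool, called after "Call:" as name(argument=value, ...) on one line, values as JSON. arm_command: Moves the arm, as the interface text tells. Shifts and turns lie within -1 to 1; 1 stands for 0.5 m of shift or 90 degrees of turn. Its arguments: {"type":"object","properties":{"travel":{"type":"array"},"delta_rot":{"type":"array"},"grip":{"type":"number"},"newtons":{"type":"number"}},"required":["travel","delta_rot"]}

```bash
mkdir -p pics; python3 - <<'E'
from plant import r, viewer
import cv2,pickle,numpy as np
s=r.get_state(); print(s['time_s'],s['tcp_pos'],s['eef_rot'],s['gripper_width'],r.tips_ahead)
d={}
for n in ("side","top","wrist"):
    c=viewer.capture(n); d[n]=c; cv2.imwrite(f'pics/{n}0.png',c['img'][:,:,::-1])
    print(n,c['camera_matrix'].round(1).tolist(),[c[k].round(3).tolist() for k in c if k in('R','t','mount')])
    if 'R' in c: print('cam pos',(-c['R'].T@c['t']).round(3))
pickle.dump(d,open('cams.pkl','wb'))
E
```

```text
0.0 [ 0.25819542 -0.62319002  0.24460816] [ 1.79906897e+02 -6.75370738e-03 -1.57501325e+02] 0.08747483422539161 0.019
side [[393.7, 0.0, 327.2], [0.0, 393.7, 198.1], [0.0, 0.0, 1.0]] [[[-0.865, -0.501, -0.016], [-0.322, 0.58, -0.748], [0.384, -0.642, -0.664]], [0.509, 0.286, 1.166]]
cam pos [0.085 0.838 0.996]
top [[509.5, 0.0, 327.3], [0.0, 509.5, 195.6], [0.0, 0.0, 1.0]] [[[0.02, -1.0, 0.001], [-0.991, -0.02, -0.135], [0.135, 0.002, -0.991]], [0.082, 0.552, 1.817]]
cam pos [0.3   0.089 1.875]
wrist [[302.2, 0.0, 318.0], [0.0, 302.2, 201.0], [0.0, 0.0, 1.0]] [[[0.002, -0.965, -0.264, 0.07], [1.0, 0.002, 0.0, -0.001], [0.0, -0.264, 0.965, -0.139], [0.0, 0.0, 0.0, 1.0]]]
```

View pics/top0.png

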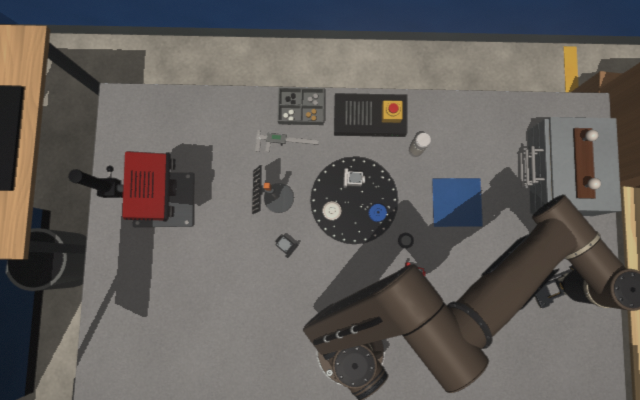

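View pics/side0.png

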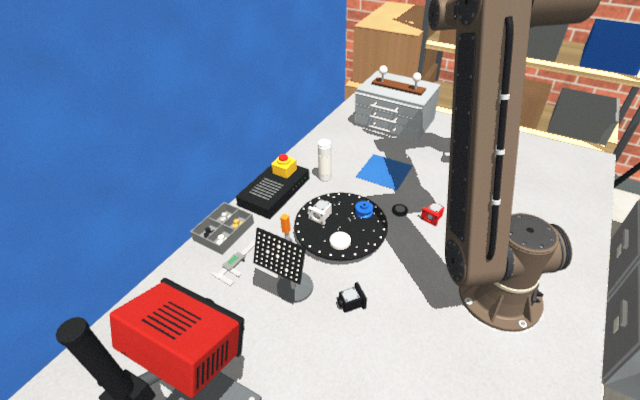

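The top view shows the red scanner head at (147,185), the panel's orange grip at (266,186), the aluminium housing at (354,178) on the turntable, and the mat at (457,202). The look-alikes for the housing are a black one at (287,243) and a red one at (413,268). I choose the aluminium one at (354,178) and will check it in a close crop.

```bash
python3 - <<'E'
import cv2,numpy as np,pickle
d=pickle.load(open('cams.pkl','rb'))
t=d['top']['img'][:,:,::-1]; s=d['side']['img'][:,:,::-1]
def crop(i,x,y,w,h,k): return cv2.resize(i[y:y+h,x:x+w],None,fx=k,fy=k,interpolation=cv2.INTER_CUBIC)
a=crop(t,245,150,160,100,5); cv2.imwrite('pics/a.png',a)
b=np.zeros((600,800,3),np.uint8)
c=crop(t,110,135,100,100,4); b[:400,:400]=c
c=crop(s,100,270,160,130,2.5); b[:325,400:800]=c
c=crop(s,245,190,130,100,2.7); b[330:600,400:751]=c
cv2.imwrite('pics/b.png',b)
for n,i in(('top',t),('side',s)):
    h=cv2.cvtColor(i,cv2.COLOR_BGR2HSV)
    for nm,lo,hi in(('orange',(5,170,120),(18,255,255)),('blue',(100,120,60),(120,255,255)),('red',(0,170,60),(4,255,255))):
        m=cv2.inRange(h,lo,hi); k,l,st,ce=cv2.connectedComponentsWithStats(m)
        for j in range(1,k):
            if 25<st[j,4]<9000: print(n,nm,st[j],ce[j].round(1), cv2.minAreaRect(np.argwhere(l==j)[:,::-1].astype(np.float32)))
E
```

```text
top blue [ 433  179   48   47 1985] [456.2 200.8] ((456.5, 202.0), (46.0, 47.0), 90.0)
top blue [369 204  18  18 249] [377.3 212.3] ((377.5, 212.5), (17.0, 17.0), 90.0)
top red [389 104   9   8  57] [393.  107.6] ((393.0, 107.5), (7.0, 8.0), 90.0)
top red [ 123  152   43   66 2268] [144.1 185.5] ((143.694091796875, 185.14776611328125), (40.807373046875, 65.06797790527344), 2.290609836578369)
side orange [281 218   9  15 104] [284.9 224.8] ((284.9846496582031, 224.876953125), (14.63609790802002, 7.442083835601807), 82.87498474121094)
side blue [ 580   19   60   56 2650] [612.9  47. ] ((612.239990234375, 45.81999969482422), (59.255550384521484, 50.4874267578125), 8.13010311126709)
side blue [ 356  155   56   35 1121] [384.3 171.4] ((383.42449951171875, 171.26414489746094), (50.136600494384766, 27.197389602661133), 15.945395469665527)
side blue [355 200  19  19 294] [363.7 209.1] ((364.0, 209.0), (18.0, 18.0), 90.0)
side red [279 155   8   6  36] [282.7 157.2] ((282.5, 157.5), (5.0, 7.0), 90.0)
side red [421 208  22  17 186] [431.1 215. ] ((431.5, 216.0), (16.0, 21.0), 90.0)
side red [ 110  282  129  116 8573] [173.7 336.6] ((173.60775756835938, 333.0704650878906), (127.34814453125, 89.58794403076172), 33.17851257324219)
```

View pics/a.png

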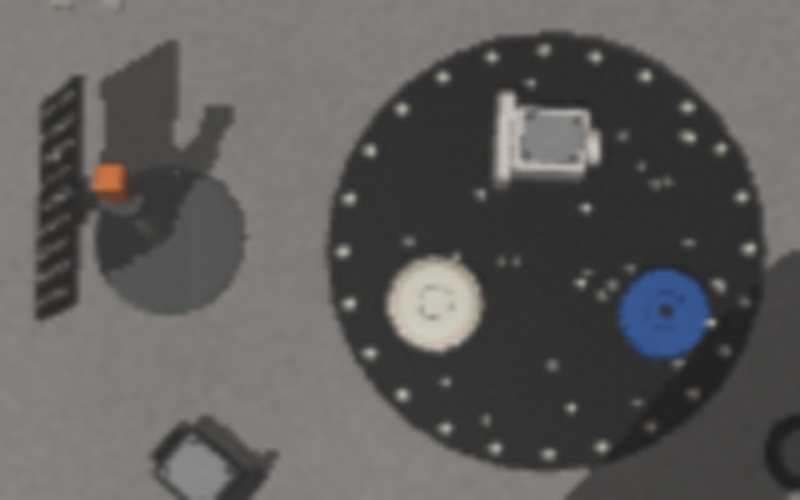

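View pics/b.png

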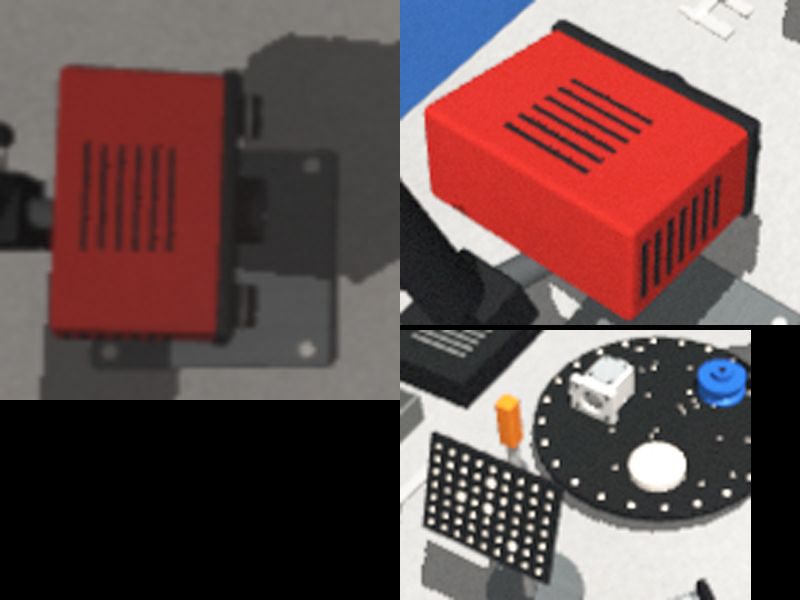

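The crop confirms that the aluminium housing has a grey cover and that its flange, at crop x≈505, points to the scanner. Next I triangulate everything.

```bash
cat > h.py <<'E'
import numpy as np,pickle,cv2
from scipy.spatial.transform import Rotation as Ro
d=pickle.load(open('cams.pkl','rb'))
def ray(n,u,v):
    c=d[n]; R,t=c['R'],c['t']
    return -R.T@t, R.T@np.linalg.solve(c['camera_matrix'],[u,v,1])
def onz(n,u,v,z):
    o,q=ray(n,u,v); return o+q*(z-o[2])/q[2]
def tri(rays):
    A=0;b=0
    for o,q in rays:
        q=q/np.linalg.norm(q); P=np.eye(3)-np.outer(q,q); A=A+P; b=b+P@o
    x=np.linalg.solve(A,b); res=[np.linalg.norm((np.eye(3)-np.outer(q,q)/(q@q))@(x-o)) for o,q in rays]
    return x,np.array(res)
def proj(n,X):
    c=d[n]; p=c['camera_matrix']@(c['R']@X+c['t']); return p[:2]/p[2]
E
python3 - <<'E'
from h import *
np.set_printoptions(precision=4,suppress=True)
A=lambda x,y:(245+x/5-.4,150+y/5-.4)
B=lambda x,y:(110+x/4-.4,135+y/4-.4)
S=lambda x,y:(100+(x-400)/2.5-.3,270+y/2.5-.3)
S2=lambda x,y:(245+(x-400)/2.7-.3,190+(y-330)/2.7-.3)
for nm,a,s in(('rearL',(62,67),(427,107)),('rearR',(52,331),(632,235)),('frL',(241,70),(557,22)),('frR',(236,341),(758,122))):
    print(nm,*tri([ray('top',*B(*a)),ray('side',*S(*s))]))
print('foot',onz('top',*B(336,150),.01),onz('top',*B(333,365),.01),)
print('lens fronts top px',*[ (onz('top',*B(*p),.32)) for p in((266,208),(260,117),(256,305))])
print('mat',[onz('top',u,v,.003) for u,v in((432.5,178.5),(480.5,178.5),(481.5,226),(432.5,226))])
print('mat c',onz('top',456.8,202,.003))
print('grip top',onz('top',*A(110,178),.31), 'tri',*tri([ray('top',*A(110,178)),ray('side',*S2(509,402))]))
print('plate tri top corners',*[tri([ray('top',*A(*a)),ray('side',*S2(*s))]) for a,s in(((83,77),(434,433)),((78,303),(562,485)))])
print('plate tri bot corners',*[tri([ray('top',*A(*a)),ray('side',*S2(*s))]) for a,s in(((40,105),(423,525)),((38,318),(548,583)))])
print('pfoot',onz('top',*A(170,240),.012))
print('tt',onz('top',*A(547,250),.04))
print('flange ends',onz('top',*A(507,95),.09),onz('top',*A(501,184),.09),'cover',[onz('top',*A(*p),.0905) for p in((519,111),(585,111),(583,165),(518,165))])
print('puck',onz('top',*A(435,304),.06),'pulley',onz('top',*A(665,312),.076))
E
```

```text
rearL [0.6239 0.6992 0.383 ] [0.0005 0.0005]
rearR [0.4275 0.694  0.3814] [0.0013 0.0013]
frL [0.6361 0.5816 0.3374] [0.0018 0.0018]
frR [0.4285 0.5726 0.3401] [0.0039 0.0039]
foot [0.6319 0.5919 0.01  ] [0.432  0.5835 0.01  ]
lens fronts top px [0.5301 0.5598 0.32  ] [0.6015 0.5688 0.32  ] [0.4548 0.563  0.32  ]
mat [array([ 0.6269, -0.2974,  0.003 ]), array([ 0.6305, -0.4762,  0.003 ]), array([ 0.4532, -0.4763,  0.003 ]), array([ 0.4496, -0.296 ,  0.003 ])]
mat c [ 0.5404 -0.3867  0.003 ]
grip top [0.5417 0.2819 0.31  ] tri [0.542  0.2822 0.3064] [0.0002 0.0002]
plate tri top corners (array([0.6171, 0.3092, 0.2515]), array([0.0005, 0.0005])) (array([0.4698, 0.3067, 0.2545]), array([0.0009, 0.0009]))
plate tri bot corners (array([0.6152, 0.3507, 0.1567]), array([0.0002, 0.0002])) (array([0.4685, 0.3464, 0.1534]), array([0.0004, 0.0004]))
pfoot [0.5424 0.2726 0.012 ]
tt [ 0.5369 -0.0041  0.04  ]
flange ends [0.6412 0.0284 0.09  ] [0.577  0.0317 0.09  ] cover [array([0.6297, 0.0197, 0.0905]), array([ 0.6307, -0.0273,  0.0905]), array([ 0.5917, -0.0263,  0.0905]), array([0.5908, 0.0198, 0.0905])]
puck [0.4938 0.0766 0.06  ] pulley [ 0.4896 -0.0866  0.076 ]
```

Call:
arm_command(travel=[[0.3, 0.25, 0.37], [0.3, 0.25, 0.37], [0.3, 0.25, 0.37], [0.3, 0.25, 0.37], [0.56, 0.98, 0.37], [0.56, 0.98, 0.37], [0.56, 0.98, 0.37], [0.56, 0.98, 0.37], [0.56, 0.98, 0.37], [0.56, 0.98, 0.37], [0.56, 0.98, 0.37], [0.56, 0.98, 0.37], [0.56, 0.98, 0.37]], delta_rot=[[0, 0, 0.1], [0, 0, 0.2], [0, 0, 0.3], [0, 0, 0.4], [0, 0, 0.5], [0, 0, 0.6], [0, 0, 0.7], [0, 0, 0.76], [0, 0, 0.76], [0, 0, 0.76], [0, 0, 0.76], [0, 0, 0.76], [0, 0, 0.76]], grip=1, newtons=40)

```text
time_s: 1.78
tcp_pos: [0.5381, -0.1339, 0.4304]
eef_rot: [180.0, -0.0, -89.1]
contact_force: [0.7, 0.8, 0.8]
gripper_width: 0.0879
gripper_force: 0.0
```

```bash
cat >> h.py <<'E'
def wcap(tag):
    from plant import r,viewer
    s=r.get_state(); c=viewer.capture('wrist'); cv2.imwrite(f'pics/{tag}.png',c['img'][:,:,::-1])
    T=np.eye(4); T[:3,:3]=Ro.from_euler('xyz',s['eef_rot'],degrees=True).as_matrix(); T[:3,3]=s['tcp_pos']
    M=np.linalg.inv(T@c['mount']); d[tag]=dict(img=c['img'],camera_matrix=c['camera_matrix'],R=M[:3,:3],t=M[:3,3])
    pickle.dump(d,open('cams.pkl','wb')); print(s['time_s'],s['tcp_pos'],s['eef_rot'])
E
python3 -c "
from h import *
wcap('w1'); i=d['w1']['img'][:,:,::-1]
print(proj('w1',np.array([.61,0,.09])),proj('w1',np.array([.542,.2816,.31])),proj('w1',np.array([.53,.56,.3])))
"
```

```text
1.775 [ 0.53814759 -0.13386563  0.43041323] [ 1.79978725e+02 -3.37617750e-03 -8.90884646e+01]
[275.49067377 242.23503026] [310.36778129 520.94572867] [316.3841988  637.45226219]
```

Call:
arm_command(travel=[[0, 0.5, 0.06], [0, 0.5, 0.06], [0, 0.5, 0.06], [0, 0.5, 0.06], [0, 0.5, 0.06], [0, 0.5, 0.06], [0, 0.5, 0.06]], delta_rot=[[0.1, 0, 0], [0.2, 0, 0], [0.3, 0, 0], [0.4, 0, 0], [0.5, 0, 0], [0.5, 0, 0], [0.5, 0, 0]])

```text
time_s: 2.7
tcp_pos: [0.5388, 0.1148, 0.4607]
eef_rot: [-179.1, 44.8, -88.8]
contact_force: [-0.6, 0.4, 0.9]
gripper_width: 0.0878
gripper_force: 0.0
```

```bash
python3 -c "
from h import *
wcap('w2')
a=d['w1']['img'][150:350,180:380,::-1]; b=d['w2']['img'][:,:,::-1]
o=np.zeros((600,800,3),np.uint8); o[:,:]=0
o[:400,:640]=b
print(proj('w2',np.array([.53,.56,.3])))
cv2.imwrite('pics/w2c.png',b[::-1,::-1])
"
```

```text
2.7 [0.53876363 0.11476381 0.46065913] [-179.06860966   44.83217161  -88.84581787]
[321.65308874 256.84176887]
```

View pics/w2.png

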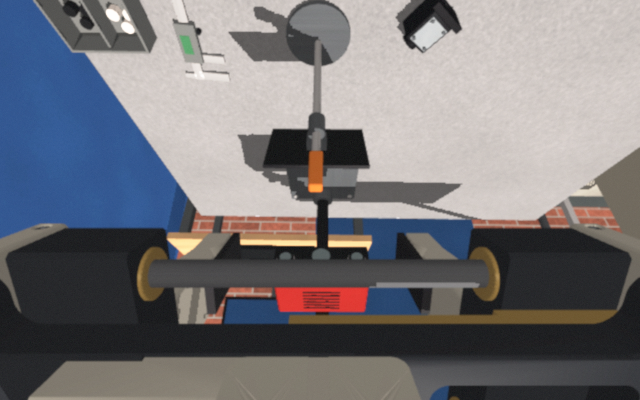

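The view shows the scanner head with its lens at about (321,257), matching my prediction, but partly hidden by the gripper. The orange grip top is at (315,190). I check the grip against the prediction and go above it.

```bash
python3 -c "
from h import *
print(proj('w2',np.array([.542,.2819,.31])),proj('w2',np.array([.542,.2729,.012])),[proj('w2',np.array(p)) for p in((.6171,.3092,.257),(.4698,.3067,.257))])"
```

```text
[316.5979658  188.43901736] [319.07149229  37.3988134 ] [array([263.40102915, 166.00849089]), array([368.75189052, 166.58496302])]
```

Call:
arm_command(travel=[[0, 0.33, -0.12], [0, 0.33, -0.12], [0.006, 0.33, -0.12], [0.006, 0.33, -0.12], [0.006, 0.33, -0.12], [0.006, 0.33, -0.12], [0.006, 0.33, -0.12]], delta_rot=[[-0.1, 0, 0], [-0.2, 0, 0], [-0.3, 0, 0], [-0.4, 0, 0], [-0.5, 0, 0], [-0.5, 0, 0], [-0.5, 0, 0]])

```text
time_s: 3.62
tcp_pos: [0.5411, 0.2824, 0.4011]
eef_rot: [-179.9, 0.1, -89.0]
contact_force: [-0.0, 0.1, -0.9]
gripper_width: 0.0874
gripper_force: 0.0
```

Call:
arm_command(travel=[[0, 0, -0.08], [0, 0, -0.15], [0, 0, -0.2], [0, 0, -0.224], [0, 0, -0.224]], delta_rot=[[0, 0, 0], [0, 0, 0], [0, 0, 0], [0, 0, 0], [0, 0, 0]])

```text
time_s: 4.25
tcp_pos: [0.5416, 0.2807, 0.289]
eef_rot: [-180.0, 0.0, -89.2]
contact_force: [0.4, 0.1, 0.5]
gripper_width: 0.0875
gripper_force: 0.0
```

Call:
arm_command(travel=[[0, 0, 0], [0, 0, 0], [0, 0, 0], [0, 0, 0], [0, 0, 0], [0, 0, 0], [0, 0, 0], [0, 0, 0]], delta_rot=[[0, 0, 0], [0, 0, 0], [0, 0, 0], [0, 0, 0], [0, 0, 0], [0, 0, 0], [0, 0, 0], [0, 0, 0]], grip=0, newtons=40)

```text
time_s: 5.25
tcp_pos: [0.5412, 0.2815, 0.2884]
eef_rot: [180.0, 0.0, -89.1]
contact_force: [-1.6, 0.7, 0.2]
gripper_width: 0.0182
gripper_force: 40.0
```

Call:
arm_command(travel=[[0, 0, 0.04], [0, 0, 0.12], [0, 0, 0.22], [0, 0, 0.3], [0, 0, 0.3], [0, -0.05, 0.3], [0, -0.12, 0.3], [0, -0.2, 0.3], [0, -0.28, 0.3], [0, -0.36, 0.3], [0, -0.44, 0.3], [0, -0.52, 0.3], [0, -0.6, 0.3], [0, -0.66, 0.3], [0, -0.7, 0.3], [0, -0.72, 0.3]], delta_rot=[[0, 0, 0], [0, 0, 0], [0, 0, 0], [0, 0, 0], [0, 0, 0], [0, 0, 0], [0, 0, 0], [0, 0, 0], [0, 0, 0], [0, 0, 0], [0, 0, 0], [0, 0, 0], [0, 0, 0], [0, 0, 0], [0, 0, 0], [0, 0, 0]])

```text
time_s: 7.25
tcp_pos: [0.5403, -0.0799, 0.4366]
eef_rot: [179.8, 0.0, -89.2]
contact_force: [-0.3, 0.6, -6.5]
gripper_width: 0.0181
gripper_force: 40.0
```

Call:
arm_command(travel=[[0, -0.05, 0], [0, -0.12, 0], [0, -0.2, 0], [0, -0.28, 0], [0, -0.36, 0], [0, -0.44, 0], [0, -0.51, 0], [0, -0.56, 0], [0, -0.59, 0], [0, -0.598, 0], [0, -0.598, 0], [0, -0.598, 0]], delta_rot=[[0, 0, 0], [0, 0, 0], [0, 0, 0], [0, 0, 0], [0, 0, 0], [0, 0, 0], [0, 0, 0], [0, 0, 0], [0, 0, 0], [0, 0, 0], [0, 0, 0], [0, 0, 0]])

```text
time_s: 8.75
tcp_pos: [0.5415, -0.3767, 0.4389]
eef_rot: [-180.0, 0.0, -89.0]
contact_force: [0.3, 0.4, -5.4]
gripper_width: 0.0177
gripper_force: 40.0
```

Call:
arm_command(travel=[[0, 0, -0.06], [0, 0, -0.13], [0, 0, -0.19], [0, 0, -0.24], [0, 0, -0.265], [0, 0, -0.276], [0, 0, -0.282], [0, 0, -0.286], [0, 0, -0.288], [0, 0, -0.29], [0, 0, -0.29]], delta_rot=[[0, 0, 0], [0, 0, 0], [0, 0, 0], [0, 0, 0], [0, 0, 0], [0, 0, 0], [0, 0, 0], [0, 0, 0], [0, 0, 0], [0, 0, 0], [0, 0, 0]])

```text
time_s: 10.12
tcp_pos: [0.5413, -0.3776, 0.2936]
eef_rot: [-180.0, 0.0, -89.1]
contact_force: [-0.0, -0.4, -5.1]
gripper_width: 0.0179
gripper_force: 40.0
```

Call:
arm_command(travel=[[0, 0, -0.002], [0, 0, -0.004], [0, 0, -0.006], [0, 0, -0.006]], delta_rot=[[0, 0, 0], [0, 0, 0], [0, 0, 0], [0, 0, 0]])

```text
time_s: 10.62
tcp_pos: [0.5415, -0.3777, 0.292]
eef_rot: [-179.9, -0.1, -89.1]
contact_force: [-0.9, 2.6, 5.6]
gripper_width: 0.0175
gripper_force: 40.0
```

Contact with the mat is felt (vertical force went from −5 to +5.6 N). I release slowly, wait, then retreat up.

Call:
arm_command(travel=[[0, 0, 0], [0, 0, 0], [0, 0, 0], [0, 0, 0], [0, 0, 0], [0, 0, 0], [0, 0, 0], [0, 0, 0]], delta_rot=[[0, 0, 0], [0, 0, 0], [0, 0, 0], [0, 0, 0], [0, 0, 0], [0, 0, 0], [0, 0, 0], [0, 0, 0]], grip=1)

```text
time_s: 11.62
tcp_pos: [0.5413, -0.3776, 0.2906]
eef_rot: [-180.0, -0.0, -89.1]
contact_force: [0.5, -0.3, 0.0]
gripper_width: 0.0865
gripper_force: 0.0
```

Call:
arm_command(travel=[[0, 0, 0.04], [0, 0, 0.12], [0, 0, 0.22], [0, 0.1, 0.3], [0, 0.2, 0.3], [0, 0.3, 0.3], [0, 0.4, 0.3], [0, 0.5, 0.3], [0, 0.6, 0.3], [0, 0.7, 0.3], [0, 0.8, 0.3], [0, 0.9, 0.3], [0, 0.98, 0.3], [0, 0.98, 0.3]], delta_rot=[[0, 0, 0], [0, 0, 0], [0, 0, 0], [0, 0, 0], [0, 0, 0], [0, 0, 0], [0, 0, 0], [0, 0, 0], [0, 0, 0], [0, 0, 0], [0, 0, 0], [0, 0, 0], [0, 0, 0], [0, 0, 0]])

```text
time_s: 13.38
tcp_pos: [0.5412, 0.1149, 0.4401]
eef_rot: [180.0, 0.0, -88.9]
contact_force: [1.1, -0.9, -0.1]
gripper_width: 0.0878
gripper_force: 0.0
```

Call:
arm_command(travel=[[-0.16, 0.05, -0.03], [-0.16, 0.1, -0.03], [-0.16, 0.2, -0.03], [-0.16, 0.3, -0.03], [-0.16, 0.4, -0.03], [-0.16, 0.47, -0.03], [-0.16, 0.47, -0.03], [-0.16, 0.47, -0.03], [-0.16, 0.47, -0.03], [-0.16, 0.47, -0.03]], delta_rot=[[0.1, 0, 0], [0.2, 0, 0], [0.3, 0, 0], [0.4, 0, 0], [0.5, 0, 0], [0.6, 0, 0], [0.7, 0, 0], [0.8, 0, 0], [0.83, 0, 0], [0.83, 0, 0]])

```text
time_s: 14.62
tcp_pos: [0.4623, 0.346, 0.4243]
eef_rot: [-177.2, 74.6, -87.2]
contact_force: [-0.0, -0.1, 0.5]
gripper_width: 0.0875
gripper_force: 0.0
```

```bash
python3 -c "
from h import *
wcap('w3'); print(proj('w3',np.array([.53,.56,.3])))"
```

```text
14.625 [0.46226375 0.34595036 0.42430301] [-177.18527196   74.63066531  -87.2074774 ]
[264.32188667 124.24729244]
```

Call:
arm_command(travel=[[0.32, 0, 0], [0.32, 0, 0], [0.32, 0, 0], [0.32, 0, 0], [0.32, 0, 0], [0.32, 0, 0]], delta_rot=[[0, 0, 0], [0, 0, 0], [0, 0, 0], [0, 0, 0], [0, 0, 0], [0, 0, 0]])

```text
time_s: 15.42
tcp_pos: [0.6203, 0.3478, 0.4267]
eef_rot: [-176.3, 74.7, -86.2]
contact_force: [-0.3, -1.0, -0.5]
gripper_width: 0.0872
gripper_force: 0.0
```

```bash
python3 -c "
from h import *
wcap('w4'); L=np.array([.53,.56,.3])
o=np.zeros((600,800,3),np.uint8)
for k,n in enumerate(('w3','w4')):
    p=proj(n,L); print(p); x=int(np.clip(p[0]-133,0,374)); y=int(np.clip(p[1]-50,0,300)); print(n,'off',x,y)
    o[300*k:300*k+300]=cv2.resize(d[n]['img'][y:y+100,x:x+266,::-1],(800,300),interpolation=cv2.INTER_CUBIC)
cv2.imwrite('pics/w34.png',o)"
```

```text
15.425 [0.62030521 0.34776471 0.42667123] [-176.34732395   74.65234563  -86.19565063]
[264.32188667 124.24729244]
w3 off 131 74
[394.29209935 123.95922637]
w4 off 261 73
```

View pics/w34.png

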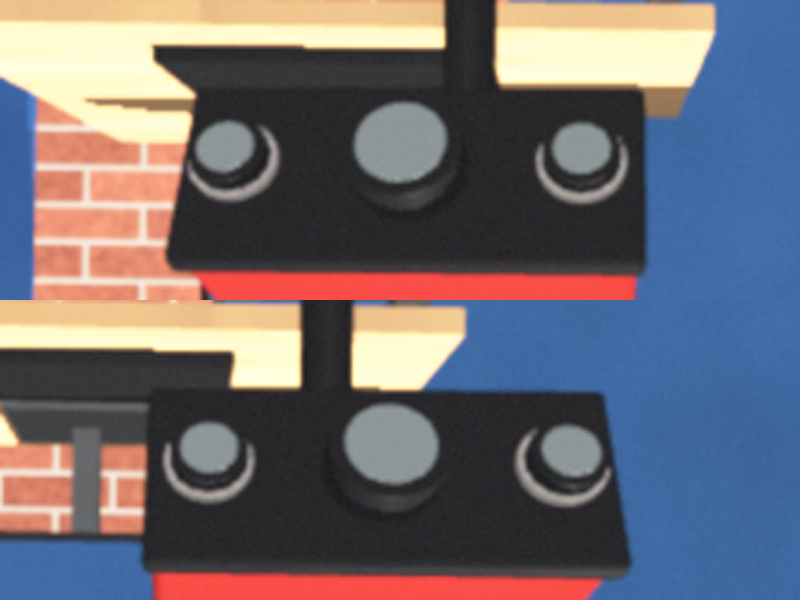

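The two views show the glass of the middle lens at crop (401,142) and (391,444), with the side lenses at (224,146)/(582,148) and (209,447)/(572,450).

```bash
python3 - <<'E'
from h import *
np.set_printoptions(precision=4,suppress=True)
k=266/800
P=lambda x,y,ox,oy:(ox+x*k-.33,oy+y/3-.33)
pts=[]
for a,b in(((224,146),(209,447)),((401,142),(391,444)),((582,148),(572,450))):
    x,e=tri([ray('w3',*P(*a,131,74)),ray('w4',*P(b[0],b[1]-300,261,73))]); pts.append(x); print(x,e)
v=pts[2]-pts[0]; print('sep',np.linalg.norm(v),v)
print('reproj lens in top', proj('top',pts[1]),'side',proj('side',pts[1]))
v=v*np.sign(v[0]); a=np.arctan2(v[1],v[0]); w=np.array([np.sin(a),-np.cos(a),0])
c=np.cos(np.radians(20));s=np.sin(np.radians(20))
ax=w*c-np.array([0,0,s]); print('yaw off deg',np.degrees(a),'focus',pts[1]+.25*ax)
# housing in w1
print([proj('w1',np.array(p)) for p in((.61,-.032,.09),(.61,.033,.09))])
i=d['w1']['img'][:,:,::-1]; cv2.imwrite('pics/w1c.png',cv2.resize(i[180:290,215:335],None,fx=5,fy=5,interpolation=cv2.INTER_CUBIC))
E
```

```text
[0.6072 0.5742 0.295 ] [0.0001 0.0001]
[0.5321 0.5695 0.2935] [0. 0.]
[0.457  0.5696 0.2948] [0.0002 0.0002]
sep 0.1502566491335276 [-0.1502 -0.0046 -0.0002]
reproj lens in top [175.5288 187.1943] side [209.8477 307.6709]
yaw off deg 1.7712019936564147 focus [0.5394 0.3347 0.208 ]
[array([275.1198, 224.5669]), array([275.8607, 259.8612])]
```

View pics/w1c.png

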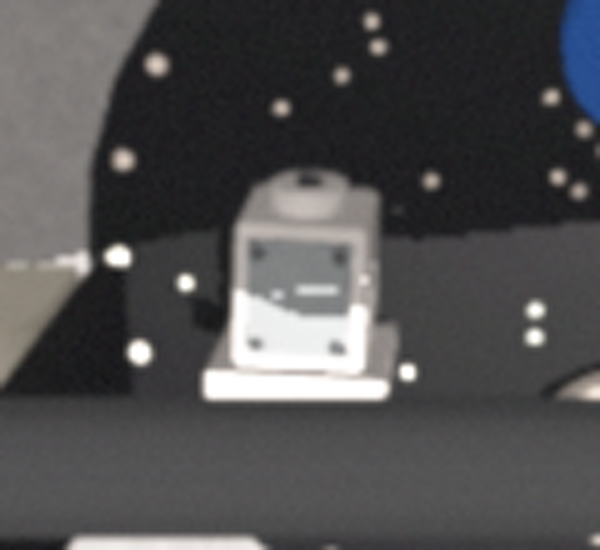

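```bash
python3 - <<'E'
from h import *
np.set_printoptions(precision=4,suppress=True)
P=lambda x,y:(215+x/5-.4,180+y/5-.4)
s=[onz('w1',*P(*p),.0905) for p in((258,250),(341,256),(256,344),(337,348))]; print(np.array(s),np.mean(s,0))
f=[onz('w1',*P(*p),.09) for p in((204,398),(390,399))];print(np.array(f),np.linalg.norm(f[0]-f[1]))
r=[onz('w1',*P(*p),.086) for p in((243,222),(381,228))];print('rear block',np.array(r))
for a,b in((s[0],s[1]),(s[2],s[3]),(f[0],f[1])): print(np.degrees(np.arctan2((a-b)[1],(a-b)[0])))
for a,b in((s[2],s[0]),(s[3],s[1])): print(np.degrees(np.arctan2(-(a-b)[0],(a-b)[1])))
E
```

```text
[[ 0.6252 -0.0229  0.0905]
 [ 0.5972 -0.0212  0.0905]
 [ 0.6268  0.0115  0.0905]
 [ 0.599   0.0125  0.0905]] [ 0.612  -0.005   0.0905]
[[0.6455 0.0324 0.09  ]
 [0.5809 0.0316 0.09  ]] 0.0646201401366523
rear block [[ 0.6308 -0.0312  0.086 ]
 [ 0.584  -0.0299  0.086 ]]
-3.413307241673305
-2.0690726370307866
0.6621875295148251
-2.7216206278623796
-3.083128935726672
```

Call:
arm_command(travel=[[0, -0.1, 0], [0, -0.2, 0], [0, -0.3, 0], [0, -0.4, 0], [0, -0.5, 0], [0, -0.6, 0], [-0.02, -0.7, 0], [-0.02, -0.7, -0.1], [-0.02, -0.7, -0.2], [-0.02, -0.7, -0.3], [-0.02, -0.7, -0.3], [-0.02, -0.7, -0.3]], delta_rot=[[-0.1, 0, 0], [-0.2, 0, 0], [-0.3, 0, 0], [-0.4, 0, 0], [-0.5, 0, 0], [-0.6, 0, 0], [-0.7, 0, 0], [-0.8, 0, 0], [-0.83, 0, 0], [-0.83, 0, 0], [-0.83, 0, 0], [-0.83, 0, 0]])

```text
time_s: 16.98
tcp_pos: [0.6124, -0.0027, 0.2784]
eef_rot: [-179.8, 0.0, -89.1]
contact_force: [0.8, -0.0, 0.8]
gripper_width: 0.0871
gripper_force: 0.0
```

Call:
arm_command(travel=[[0, 0, -0.08], [-0.003, 0, -0.18], [-0.003, 0, -0.27], [-0.003, 0, -0.34], [-0.003, 0, -0.39], [-0.003, 0, -0.415], [-0.003, 0, -0.422], [-0.003, 0, -0.422]], delta_rot=[[0, 0, -0.038], [0, 0, -0.038], [0, 0, -0.038], [0, 0, -0.038], [0, 0, -0.038], [0, 0, -0.038], [0, 0, -0.038], [0, 0, -0.038]])

```text
time_s: 17.98
tcp_pos: [0.6109, -0.0024, 0.0659]
eef_rot: [-179.9, 0.0, -92.5]
contact_force: [-0.2, 0.1, -0.5]
gripper_width: 0.0875
gripper_force: 0.0
```

Call:
arm_command(travel=[[0, 0, 0], [0, 0, 0], [0, 0, 0], [0, 0, 0], [0, 0, 0], [0, 0, 0], [0, 0, 0], [0, 0, 0]], delta_rot=[[0, 0, 0], [0, 0, 0], [0, 0, 0], [0, 0, 0], [0, 0, 0], [0, 0, 0], [0, 0, 0], [0, 0, 0]], grip=0, newtons=40)

```text
time_s: 18.98
tcp_pos: [0.61, -0.0025, 0.0646]
eef_rot: [-180.0, 0.0, -92.5]
contact_force: [0.8, 0.4, -0.6]
gripper_width: 0.0459
gripper_force: 40.0
```

Call:
arm_command(travel=[[0, 0, 0.04], [0, 0, 0.12], [0, 0, 0.22], [0, 0, 0.3], [0, 0.06, 0.35], [0, 0.12, 0.35], [0, 0.2, 0.35], [0, 0.28, 0.35], [0, 0.35, 0.35], [0, 0.4, 0.35], [0, 0.4, 0.35], [0, 0.4, 0.35]], delta_rot=[[0, 0, 0], [0, 0, 0], [0, 0, 0], [0, 0, 0], [0, 0, 0], [0, 0, 0], [0, 0, 0], [0, 0, 0], [0, 0, 0], [0, 0, 0], [0, 0, 0], [0, 0, 0]])

```text
time_s: 20.48
tcp_pos: [0.6095, 0.197, 0.2391]
eef_rot: [179.9, -0.0, -92.5]
contact_force: [-0.3, -0.8, -2.9]
gripper_width: 0.0457
gripper_force: 40.0
```

```bash
python3 - <<'E'
from h import *
from plant import r
np.set_printoptions(precision=4,suppress=True)
s=r.get_state(); R0=Ro.from_euler('xyz',s['eef_rot'],degrees=True); p=np.array(s['tcp_pos'])
a=np.radians(1.77); f=np.array([.5394,.3347,.208])
Rt=Ro.from_rotvec(np.radians(20)*np.array([np.cos(a),np.sin(a),0]))*Ro.from_euler('xyz',[180,0,-90+1.77],degrees=True)
off=np.array([-.035,0,.001]) # face in tool frame
tgt=f-Rt.apply(off)
print(p,s['eef_rot'],s['gripper_width'],s['gripper_force'],'tgt',tgt,'travel',(tgt-p)/.5,'rot',(Rt*R0.inv()).as_rotvec(degrees=True)/90, 'hx',Rt.apply([-1,0,0]))
E
```

```text
[0.6095 0.197  0.2391] [179.9412  -0.0365 -92.5171] 0.04573790892190393 39.99906599521637 tgt [0.5404 0.3015 0.197 ] travel [-0.1382  0.2089 -0.0842] rot [ 0.2227 -0.0021  0.047 ] hx [-0.029   0.9392  0.342 ]
```

Call:
arm_command(travel=[[-0.02, 0.03, -0.01], [-0.05, 0.08, -0.03], [-0.09, 0.13, -0.05], [-0.12, 0.18, -0.07], [-0.138, 0.209, -0.084], [-0.138, 0.209, -0.084], [-0.138, 0.209, -0.084], [-0.138, 0.209, -0.084], [-0.138, 0.209, -0.084], [-0.138, 0.209, -0.084]], delta_rot=[[0.04, 0, 0.01], [0.09, 0, 0.02], [0.14, 0, 0.03], [0.19, 0, 0.04], [0.223, 0, 0.047], [0.223, -0.002, 0.047], [0.223, -0.002, 0.047], [0.223, -0.002, 0.047], [0.223, -0.002, 0.047], [0.223, -0.002, 0.047]])

```text
time_s: 21.72
tcp_pos: [0.5409, 0.3019, 0.1976]
eef_rot: [-179.9, 20.1, -88.2]
contact_force: [0.6, 0.9, -3.9]
gripper_width: 0.0455
gripper_force: 40.0
```

```bash
python3 - <<'E'
from h import *
from plant import r,viewer
s=r.get_state(); print(s['time_s'],s['tcp_pos'],s['eef_rot'],s['gripper_width'],s['gripper_force'])
o=np.zeros((600,800,3),np.uint8); L={}
t=viewer.capture('top')['img'][:,:,::-1]; e=viewer.capture('side')['img'][:,:,::-1]
o[:300]=cv2.resize(t[130:280,100:500],(800,300)); 
o[300:,:400]=cv2.resize(e[150:300,200:400],(400,300)); o[300:,400:]=cv2.resize(e[130:280,300:500],(400,300))
cv2.imwrite('pics/fin.png',o)
R=Ro.from_euler('xyz',s['eef_rot'],degrees=True)
F=np.array(s['tcp_pos'])+R.apply([-.0345,0,.0005]); print('face',F,'top px',proj('top',F),'side px',proj('side',F))
E
```

```text
21.725 [0.54093714 0.3019075  0.19758656] [-179.94686603   20.05427699  -88.22753768] 0.0454587895392483 39.99943971633911
face [0.5399299  0.33447158 0.20894728] top px [254.26374946 190.15533481] side px [277.41084823 255.91762072]
```

View pics/fin.png

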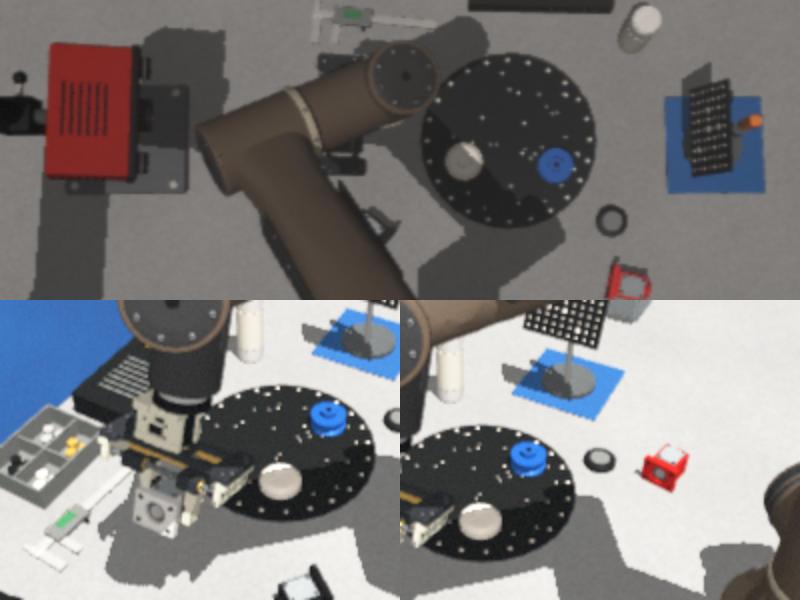

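The panel stands upright with its whole foot on the mat. The bore shows at side pixel (278,256.5), against a prediction of (277.4,255.9), so the housing is in place. Handing in.

```bash
python3 -c "
from plant import close_job
print(close_job())"
```

```text
the job is handed in; nothing more can be done
None
```

I handed the job in at about 22 s of the 64 s allowed: the panel stands upright and released on the mat, and the housing is held at the measured focus point, facing the lens with its cover up; the hand-in call gave no verdict.

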